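# Turn a printed part round for the camera, then log its code tag

## Task

Record the finished orange print: turn the turntable by its yellow crank knob counter-clockwise (seen from above) up to the red mark on the base and then on through one complete turn, so that the knob stops in line with the mark again. Then pick up the blue and white code reader, point its window at the middle of the code tag on top of the print from about 10 cm away, hold it steady there for about a second, and lay it back upright on its black charging plate. The print must stay standing in the middle of the platter, and everything else on the table must be left where it is.

Things in the scene. Friction and masses are not known exactly. Their poses are not given: they have to be found in the camera images.
- turntable: Hand-turned turntable, fixed: grey base under a black platter, 240 mm across, top 50 mm above the table. Origin: on the turning axis, at table height. x axis: towards the red mark, a 34 x 18 x 12 mm block at the foot of the base, 117 to 151 mm from the axis, just outside the platter. It may stand on either side of the table, with the mark in any direction.
- platter (a joint): Angle of the platter in rad, growing counter-clockwise seen from above, counted on through full turns: 0 when the crank knob is in line with the red mark for the first time, 6.283 when it is there again after one full turn. Starts at -1.1 to -0.3. Light to turn; stays where it is left.
- crank_knob (a point): Yellow upright crank knob on the platter, 25 mm thick, 50 mm tall (54 to 104 mm above the table); it spins freely on its pin, so it can be carried round without turning the gripper. This point: on its axis, 79 mm above the table, 103 mm from the turntable's axis. A yellow line on the platter leads to it.
- print: Orange printed impeller, loose, standing on the middle of the platter: 72 mm across at the foot, waist of fins 66 mm, top disc 56 mm across, 71 mm tall, about 0.15 kg. Origin: centre of its underside, z up.
- print_tag (a point): Middle of the 38 mm square black and white code tag that lies flat on top of the print, 71 mm above its underside, facing up (about 121 mm above the table).
- reader: Code reader, 182 mm long, 0.2 kg, lying on the charging plate. Origin: on its underside, near the centre of mass. x axis: along the handle towards the head; z up. Blue handle: x -90 to +30 mm, 32 mm wide, 30 mm high; good grasp at x = -20 mm. White head: x 30 to 92 mm, 48 mm wide, 44 mm high, lower front corner cut off at 45 degrees for the window.
- reader_window: Dark reading window in the slanted corner of the reader's head. Origin: centre of the window, at (79, 0, 13) mm in the reader's frame. Its x axis is the sight line, pointing out of the window: forwards and 45 degrees down when the reader is level. The tag is read when it lies on this line, 60 to 150 mm from the window.
- charge_plate: Black flat charging plate with two blue lines, fixed to the table, 200 x 100 x 6 mm. Origin: centre of its underside; long side along x. At the start the reader lies on it, head towards +x. It stands on the side of the table that the turntable leaves free.
- caliper: Bystander: digital caliper, 200 mm long, lying near the middle, 14 mm high. Origin: middle of the beam's underside, x along the beam.
- gear: Bystander: red printed gear, 78 mm across, 18 mm high. Origin: centre of its underside.
- resin: Bystander: amber resin bottle, 68 mm across, 140 mm tall. Origin: centre of its underside.
- spool: Bystander: green filament spool lying flat, 170 mm across, 58 mm high. Origin: centre of its underside.
- scraper: Bystander: print scraper (spatula), lying flat at the far left.
- mug: Bystander: white mug, 76 mm across, 90 mm tall. Origin: centre of its underside.
- cutter_box: Bystander: cardboard box, 110 x 70 x 35 mm. Origin: centre of its underside.

How it is judged:
On the way, in this order (a step that is already met when the one before it is completed fails the run):
1. the platter has been turned counter-clockwise past the mark and through one full turn, and the knob rests in line with the mark (within about 10 degrees) (value of joint platter between 6.113 and 6.453 rad and velocity of joint platter between -0.1 and 0.1 rad/s), for 0.3 s.
2. the reader is held by the gripper, steady, its sight line within 15 mm of the tag's middle either way and the tag 60 to 150 mm from the window, for 0.8 s (x of print_tag in the frame of reader_window between 0.06 and 0.15 m and y of print_tag in the frame of reader_window between -0.015 and 0.015 m and z of print_tag in the frame of reader_window between -0.015 and 0.015 m and linear speed of reader below 0.03 m/s and contact force between the fingers and reader above 0.5 N), for 0.8 s.
At the end, for the whole second after the job is handed in: The platter rests one full turn on, knob in line with the mark (within 0.17 rad); the print stands upright on the platter, within 30 mm of its middle; the reader lies level and at rest on the charging plate, its origin within 60 mm lengthwise and 35 mm crosswise of the plate's centre (all of step 1 and horizontal distance between print and turntable below 0.03 m and angle between print's own z axis and vertical below 0.15 rad and height (world z) of print below 0.06 m and x of reader in the frame of charge_plate between -0.06 and 0.06 m and y of reader in the frame of charge_plate between -0.035 and 0.035 m and z of reader in the frame of charge_plate below 0.012 m and angle between reader's own z axis and vertical below 0.12 rad and linear speed of reader below 0.02 m/s); the robot touches nothing.
It fails at once if the print is tipped or pushed more than 30 mm from the platter's middle (angle between print's own z axis and vertical above 0.35 rad or horizontal distance between print and turntable above 0.03 m).
It fails at once if a bystander is moved more than 30 mm (distance of any of caliper, gear, resin, spool, scraper, mug, cutter_box from where it was at the start of the episode above 0.03 m).
It also fails if it takes over 70 s, if anything falls off the work surface, if the arm or the gripper's body presses on something with over 40 N, if the wrist force passes 120 N, or if a joint passes its speed limit or range.

## Robot

A 7-joint arm with a two-finger parallel gripper is mounted at the origin on the work surface. World frame = base frame: x ahead of the robot, y to its left, z up, the work surface at z = 0. Lengths are in m, angles in rad, forces in N, time in s.
With the tool pointing down it reaches from about 0.35 to 0.9 m from the base axis. Payload 19.9 kg.
Tool frame: the origin (TCP) lies at the very end of the fingers, on their centre line; the grasp point (between the pads) lies 19 mm behind it; z points along the fingers, y is the line along which they close (so a half turn about z gives the same grasp; the last joint's range is limited). The gripper opens to 94 mm and grips with 3 to 60 N. Pads are 16 mm wide; open, the fingers measure 119 mm over their backs; the gripper's body (75 mm by 177 mm) begins 78 mm behind the grasp point.
Start: joints at [-1.212, 0.417, -0.01, 1.614, 0.005, 1.111, -0.053], TCP at [0.244, 0.575, 0.173] pointing down, gripper open.
Joint ranges: [-2.81, 2.81], [-0.39, 2.02], [-1.27, 1.25], [0.06, 2.57], [-1.19, 4.33], [0.19, 2], [-2.82, 2.82]. Speed limits (rad/s): [1.89, 1.89, 2.39, 2.39, 3.01, 3.01, 3.01].

## Interface

Orientations are given as [roll, pitch, yaw] about the fixed x, y, z axes, in that order (R = Rz(yaw) Ry(pitch) Rx(roll)).
In Python, from plant import robot gives the robot as it stands.
- The arm moves only by the tool play_rows, never from a script. Its argument "deltas" is a list of rows, each an object of numbers: "dx", "dy", "dz": the shift along the world's x, y, z in cm; "ax", "ay", "az": the turn, a rotation vector about the world's x, y, z in rad; "jaw": the opening, from 0 (shut) to 1 (fully open). A call has 1 to 20 rows; each row shifts and turns the commanded pose from where the row before left it; what a row does not reach is not made up. A row lasts 1/10 s, in which the tool goes at most 50 mm and 8.59 degrees, less where a joint would pass 70% of its speed; a pose out of reach is approached as far as the arm can. A call with a gripper value outside its range is refused whole. The fingers move at their own pace and stop on an object; the grip force is fixed at half the most. Time passes only in rows, so rows that do not move let the fingers close. It gives the time, the measured TCP pose, the force, the opening and the grip force at its end, in the units of the state.
- robot.observe(): the state, without advancing time (a new reading comes with each control period).
- robot.snapshot(name): name is "scene" or "top"; returns a dict with "img" (400x640x3 uint8, red, green, blue), "depth" (400x640 float32, m along the optical axis (not along the pixel's ray), 0 where there is no reading), "vertical_fov" (degrees; the focal length in pixels is half the picture's height over the tangent of half this angle, whatever the lens; pixels are square), "cx", "cy" (the principal point, pixels), "rvec" (rotation vector, rad) and "tvec" (3), from world to camera coordinates, as OpenCV has them. Camera axes: x right, y down, z forward; pixel columns grow to the right and rows downward; lengths in m; the calibration is good to about 2 mm. A picture is of the moment at which its call begins.
- robot.sign_off(): hands the job in; it is judged then, once.
The state is a dict: "clock": time; "joint_positions": joint angles; "qd": joint speeds; "tau": joint torques, N m; "position": TCP position; "tcp_rot": TCP orientation; "wrist_force": force on the tool from outside, world axes, zero at the start; "wrist_torque": the same for the moment, N m; "finger_gap": finger opening in m; "grasp_force": force on a finger pad.
Only numpy, scipy, OpenCV 4.12 (cv2) and the standard library are available. Lean on these libraries where they do the work, as an engineer would, in place of code of your own. Each camera call takes 0.05 s, during which the arm holds its last target. There are 200 camera calls.

## Working session

There is one attempt and no reset: what is moved stays moved. The work goes in short steps, Python scripts to look and compute and a tool call to move; the robot and the scene stay as the last step left them, time stands still between calls to the robot, and variables do not carry over. Pictures are saved under pics/ and viewed, at most 11 in all, crops included, and the job is handed in when it is done.

Besides the shell and the picture viewer there is one more tool, called after "Request:" as name([rows], argument=value, ...), one row to a line, values as JSON. play_rows: Moves the arm, as the interface text tells. Its arguments: {"type":"object","properties":{"deltas":{"type":"array"}},"required":["deltas"]}

```bash
mkdir -p pics; cat > h.py <<'E'
import numpy as np, cv2
from plant import robot
def snap(n):
    s=robot.snapshot(n); h,w=s["depth"].shape
    f=h/2/np.tan(np.radians(s["vertical_fov"])/2)
    R=cv2.Rodrigues(np.array(s["rvec"],float))[0]; t=np.array(s["tvec"],float).ravel()
    v,u=np.mgrid[:h,:w]; d=s["depth"]
    c=np.stack([(u-s["cx"])/f*d,(v-s["cy"])/f*d,d],-1)
    P=(c-t)@R; P[d==0]=np.nan
    return s["img"],P
E
python3 - <<'E'
from h import *
for n in("scene","top"):
    i,P=snap(n); cv2.imwrite(f"pics/{n}0.png",i[...,::-1]); np.savez(f"{n}0.npz",i=i,P=P)
    print(n,np.nanmin(P,(0,1)),np.nanmax(P,(0,1)))
print(robot.observe())
E
```

```text
scene [-1.61300266 -2.33923625 -0.7689215 ] [0.95324263 2.17378747 0.6851207 ]
top [-0.56114581 -1.75801802 -0.77643555] [1.74281022 1.89630422 0.78712396]
{'clock': 0.1, 'joint_positions': array([-1.21148882,  0.41790207, -0.01032192,  1.61408944,  0.0047055 ,
        1.11066764, -0.05300849]), 'qd': array([-0.00060449, -0.00123588, -0.00050382, -0.00093506, -0.00090553,
        0.00052113, -0.00058982]), 'tau': array([ 2.67867115e-03, -8.52575326e+01,  6.40618633e-01, -4.26691282e+01,
       -4.88868495e-02,  1.62861863e-02, -1.59714529e-05]), 'position': array([0.24371683, 0.57514179, 0.1727057 ]), 'tcp_rot': array([-3.14055307e+00,  8.00882802e-05,  2.74080433e+00]), 'wrist_force': array([-0.40590522,  0.3079792 , -0.41692336]), 'wrist_torque': array([-0.00221411, -0.05546108,  0.01508221]), 'grasp_force': 0.0, 'finger_gap': 0.09365275333650867}
```

View pics/top0.png

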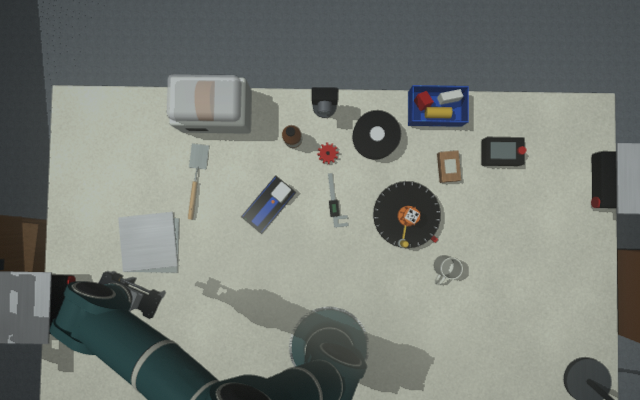

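View pics/scene0.png

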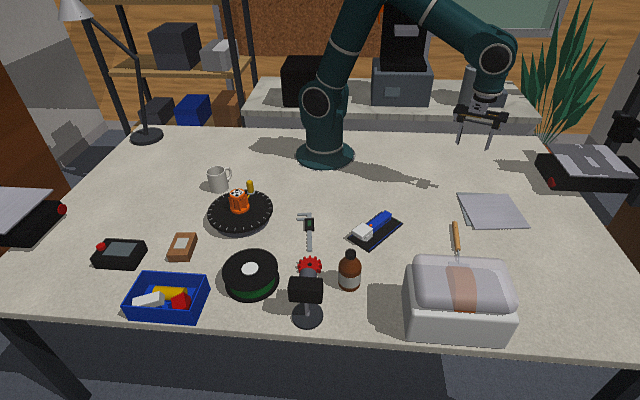

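The top view shows the turntable at (407,215), its knob at (405,243), the mark at (435,239), the reader at (268,204) with its head to the upper right, and the caliper at (335,205). Next I measure these.

```bash
python3 - <<'E'
from h import *
D=np.load("top0.npz"); i=D["i"]; P=D["P"]
hsv=cv2.cvtColor(i,cv2.COLOR_RGB2HSV); H,S,V=[hsv[...,k].astype(int) for k in range(3)]
u0=np.zeros(H.shape,bool)
def reg(x0,x1,y0,y1):
    m=u0.copy(); m[y0:y1,x0:x1]=1; return m
Z=P[...,2]
def rep(n,m):
    p=P[m]; p=p[~np.isnan(p[:,0])]; print(n,len(p),"mean",p.mean(0).round(4),"min",p.min(0).round(3),"max",p.max(0).round(3)); return p
T=reg(365,450,172,258)
m=T&(abs(Z-.05)<.006); p=rep("platter",m)
c,r=cv2.minEnclosingCircle(p[:,:2].astype(np.float32)); print(c,r)
rep("red",reg(425,445,230,250)&((H<6)|(H>174))&(S>130)&(Z<.03))
rep("knobtop",T&(H>20)&(H<35)&(S>130)&(Z>.09))
rep("yellow",T&(H>20)&(H<35)&(S>130)&(Z<.065))
rep("printtop",reg(392,425,200,230)&(Z>.114))
R=reg(235,305,170,240)
for n,m in(("blue",R&(H>105)&(H<125)&(S>150)&(Z>.025)),("white",R&(Z>.042)),("plate",R&(Z>.003)&(V<90)),("allplate",R&(Z>.0035))):
    p=rep(n,m); rc=cv2.minAreaRect((p[:,:2]*1000).astype(np.float32)); print(rc, cv2.boxPoints(rc).round(0).tolist())
rep("caliper",reg(325,350,170,232)&(Z>.005)); rep("mug",reg(432,468,252,290)&(Z>.02)); rep("resin",reg(278,305,120,152)&(Z>.02)); rep("gear",reg(315,343,140,168)&(Z>.006)); rep("spool",reg(350,404,108,162)&(Z>.03)); rep("box",reg(435,465,147,186)&(Z>.02))
# refine from scene cam
D=np.load("scene0.npz"); i=D["i"]; P=D["P"];hsv=cv2.cvtColor(i,cv2.COLOR_RGB2HSV); H,S,V=[hsv[...,k].astype(int) for k in range(3)]; Z=P[...,2]
rep("S knob",reg(240,262,175,198)&(H>20)&(H<35)&(S>130)&(Z>.06))
rep("S printtop",reg(222,255,182,216)&(Z>.115))
rep("S blue",reg(345,405,205,250)&(H>105)&(H<125)&(S>150)&(Z>.02))
m=reg(200,280,180,240)&(abs(Z-.05)<.005);p=rep("S plat",m);print(cv2.minEnclosingCircle(p[:,:2].astype(np.float32)))
E
```

```text
platter 2941 mean [ 0.4882 -0.2695  0.0509] min [ 0.335 -0.409  0.044] max [ 0.604 -0.153  0.056]
(0.45698976516723633, -0.29900985956192017) 0.16061395406723022
red 20 mean [ 0.3976 -0.379   0.0128] min [ 0.39  -0.389  0.004] max [ 0.404 -0.371  0.019]
knobtop 35 mean [ 0.3847 -0.2525  0.1031] min [ 0.376 -0.264  0.094] max [ 0.393 -0.244  0.11 ]
yellow 25 mean [ 0.4228 -0.2606  0.0521] min [ 0.401 -0.265  0.047] max [ 0.443 -0.257  0.06 ]
printtop 213 mean [ 0.4811 -0.2714  0.1218] min [ 0.455 -0.299  0.114] max [ 0.509 -0.246  0.13 ]
blue 2 mean [0.5307 0.2069 0.0325] min [0.525 0.201 0.032] max [0.536 0.212 0.033]
((530.65234375, 206.85556030273438), (15.290077209472656, 0.0), -134.08058166503906) [[536.0, 212.0], [536.0, 212.0], [525.0, 201.0], [525.0, 201.0]]
white 231 mean [0.5598 0.1793 0.0508] min [0.503 0.143 0.042] max [0.597 0.225 0.06 ]
((545.0827026367188, 192.1756134033203), (47.94278335571289, 100.91806030273438), 50.392860412597656) [[491.0, 206.0], [569.0, 142.0], [599.0, 178.0], [521.0, 243.0]]
plate 507 mean [0.5275 0.2216 0.0082] min [0.445 0.131 0.003] max [0.61
[... 731 characters left out ...]
0.0138 0.018 ] min [ 0.665 -0.039  0.006] max [0.756 0.061 0.027]
spool 1765 mean [ 0.7721 -0.1603  0.0591] min [ 0.689 -0.243  0.049] max [ 0.856 -0.078  0.07 ]
box 628 mean [ 0.6626 -0.4259  0.0359] min [ 0.607 -0.467  0.021] max [ 0.721 -0.387  0.05 ]
S knob 66 mean [ 0.392  -0.2534  0.0876] min [ 0.377 -0.266  0.062] max [ 0.399 -0.243  0.108]
S printtop 135 mean [ 0.4864 -0.2718  0.1215] min [ 0.455 -0.301  0.115] max [ 0.513 -0.246  0.126]
S blue 204 mean [0.4903 0.2412 0.0344] min [0.442 0.196 0.021] max [0.539 0.283 0.041]
S plat 1713 mean [ 0.5055 -0.2682  0.0513] min [ 0.313 -0.451  0.045] max [ 0.608 -0.152  0.055]
((0.44270098209381104, -0.31525176763534546), 0.18186576664447784)
```

```bash
python3 - <<'E'
import cv2
i=cv2.imread("pics/top0.png")
a=cv2.resize(i[165:265,235:460],None,fx=3.5,fy=3.5,interpolation=cv2.INTER_CUBIC); cv2.imwrite("pics/c1.png",a)
E
```

```text
(no output)
```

View pics/c1.png

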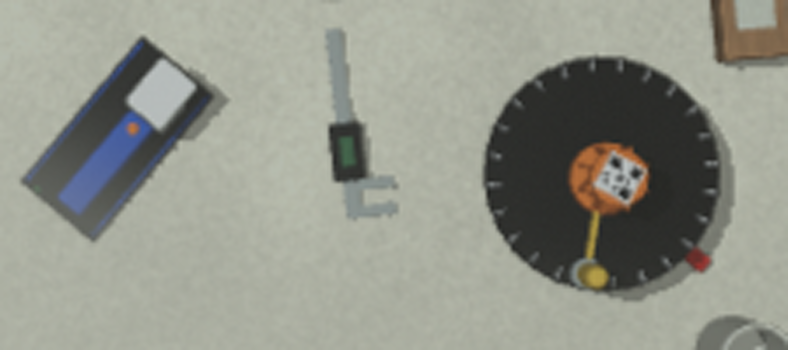

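The crop shows the platter, its knob at about 6 o'clock, the red mark at lower right, and the tag on the print. The depth is noisy, so I refine with ray–plane intersections at the known heights.

```bash
cat >> h.py <<'E'
def ray(n,uv,z):
    s=robot.snapshot(n) if isinstance(n,str) else n
    h=400; f=h/2/np.tan(np.radians(s["vertical_fov"])/2)
    R=cv2.Rodrigues(np.array(s["rvec"],float))[0]; t=np.array(s["tvec"],float).ravel()
    uv=np.atleast_2d(np.asarray(uv,float)); c=-R.T@t
    d=np.c_[(uv[:,0]-s["cx"])/f,(uv[:,1]-s["cy"])/f,np.ones(len(uv))]@R
    return c+d*((z-c[2])/d[:,2])[:,None]
def big(m):
    n,l,st,_=cv2.connectedComponentsWithStats(m.astype(np.uint8)); k=1+st[1:,4].argmax(); return l==k
def box(m,x0,x1,y0,y1):
    o=np.zeros_like(m); o[y0:y1,x0:x1]=m[y0:y1,x0:x1]; return o
def hull(m):
    c=max(cv2.findContours(m.astype(np.uint8),cv2.RETR_EXTERNAL,cv2.CHAIN_APPROX_NONE)[0],key=len)[:,0]; return c
def cen(m): 
    y,x=np.nonzero(m); return [x.mean(),y.mean()]
E
cat > meas.py <<'E'
from h import *
from scipy.optimize import least_squares
s=robot.snapshot("top"); i=s["img"]; hsv=cv2.cvtColor(i,cv2.COLOR_RGB2HSV); H,S,V=[hsv[...,k].astype(int) for k in range(3)]
print("f,c",s["cx"],s["cy"],(-cv2.Rodrigues(np.array(s["rvec"]))[0].T@np.array(s["tvec"]).ravel()).round(3))
m=big(box(V<75,365,450,172,258)); q=ray(s,hull(m),.05)[:,:2]
r=least_squares(lambda p:np.hypot(*(q-p[:2]).T)-p[2],[.486,-.268,.12],loss="soft_l1",f_scale=.002); tt=r.x[:2]; print("platter",r.x.round(4))
red=ray(s,cen(big(box(((H<6)|(H>174))&(S>150),425,447,228,250))),.010)[0,:2]
kn=ray(s,cen(big(box((H>20)&(H<35)&(S>130)&(V>110),370,450,190,260))),.104)[0,:2]
for n,p in(("red",red),("knob",kn)): d=p-tt; print(n,p.round(4),np.hypot(*d).round(4),np.arctan2(d[1],d[0]).round(4))
E
cat > meas2.py <<'E'
from meas import *
tag=big(box((S<60),395,425,203,228)); h=hull(tag); pt=ray(s,h,.121)[:,:2]*1000; print("tag",cv2.minAreaRect(pt.astype(np.float32)))
for n,m,z in(("plate",(V<110),.006),("head",(S<50)&(V>140),.05),("handle",(H>105)&(H<125)&(S>130)&(V>100),.036)):
    b=box(m,238,300,172,238); b=big(b); pt=ray(s,hull(b),z)[:,:2]*1000; print(n,b.sum(),cv2.minAreaRect(pt.astype(np.float32)), ray(s,cen(b),z)[0].round(4))
pl=ray(s,np.array([[145,38],[213,98],[95,240],[22,181]])/3.5+[235,165],.006)[:,:2]; print("plate corners",pl.round(4),pl.mean(0))
E
python3 meas2.py; ls; python3 -c "
import plant;print([a for a in dir(plant.robot) if a[0]!='_'])"
```

```text
f,c 319.23302829030615 203.7593606264363 [0.468 0.036 1.458]
platter [ 0.4881 -0.2687  0.1115]
red [ 0.3948 -0.3826] 0.1473 -2.2571
knob [ 0.3845 -0.2526] 0.1048 2.9874
tag ((481.8489685058594, -264.3314514160156), (81.04281616210938, 98.5253677368164), 0.9321877360343933)
plate 877 ((515.5767822265625, 227.58633422851562), (100.31200408935547, 200.5322723388672), 50.90659713745117) [0.5129 0.2322 0.006 ]
head 2695 ((512.1144409179688, 222.57626342773438), (232.2382354736328, 218.15463256835938), 1.0426408052444458) [0.514  0.2209 0.05  ]
handle 87 ((513.1751098632812, 219.5831298828125), (25.535526275634766, 53.366966247558594), 46.0797233581543) [0.5134 0.2186 0.036 ]
plate corners [[0.6192 0.201 ]
 [0.5571 0.1283]
 [0.4061 0.2491]
 [0.4666 0.3271]] [0.51226171 0.22637095]
h.py
meas.py
meas2.py
pics
scene0.npz
top0.npz
['Unreachable', 'observe', 'sign_off', 'snapshot']
```

Request:
play_rows([
  {"dx": 2, "dy": -4, "dz": 0.8, "az": -0.05, "jaw": 0.6},
  {"dx": 2, "dy": -4, "dz": 0.8, "az": -0.05, "jaw": 0.6},
  {"dx": 2, "dy": -4, "dz": 0.8, "az": -0.05, "jaw": 0.6},
  {"dx": 2, "dy": -4, "dz": 0.8, "az": -0.05, "jaw": 0.6},
  {"dx": 2, "dy": -4, "dz": 0.8, "az": -0.05, "jaw": 0.6},
  {"dx": 2, "dy": -4, "dz": 0.8, "az": -0.05, "jaw": 0.6},
  {"dx": 2, "dy": -4, "dz": 0.8, "az": -0.05, "jaw": 0.6},
  {"dx": 2, "dy": -4, "dz": 0.8, "az": -0.05, "jaw": 0.6},
  {"dx": 2, "dy": -4, "dz": 0.8, "az": -0.05, "jaw": 0.6},
  {"dx": 2, "dy": -4, "dz": 0.8, "az": -0.05, "jaw": 0.6},
  {"dx": -0.6, "dy": -4.3, "az": -0.05, "jaw": 0.6},
  {"dx": -0.6, "dy": -4.3, "az": -0.05, "jaw": 0.6},
  {"dx": -0.6, "dy": -4.3, "az": -0.05, "jaw": 0.6},
  {"dx": -0.6, "dy": -4.3, "az": -0.05, "jaw": 0.6},
  {"dx": -0.6, "dy": -4.3, "az": -0.05, "jaw": 0.6},
  {"dx": -0.6, "dy": -4.3, "az": -0.05, "jaw": 0.6},
  {"dx": -0.6, "dy": -4.3, "az": -0.05, "jaw": 0.6},
  {"dx": -0.6, "dy": -4.3, "az": -0.05, "jaw": 0.6},
  {"dx": -0.6, "dy": -4.3, "az": -0.05, "jaw": 0.6},
  {"dx": -0.6, "dy": -4.3, "az": -0.05, "jaw": 0.6},
])

```text
invalid input
```

Request:
play_rows([
  {"dx": 2.0, "dy": -4.0, "dz": 0.8, "ax": 0.0, "ay": 0.0, "az": -0.05, "jaw": 0.6},
  {"dx": 2.0, "dy": -4.0, "dz": 0.8, "ax": 0.0, "ay": 0.0, "az": -0.05, "jaw": 0.6},
])

```text
clock: 0.35
position: [0.2835, 0.4945, 0.1886]
tcp_rot: [-3.14, -0.0, 2.641]
wrist_force: [1.2, -0.2, 0.1]
finger_gap: 0.0815
grasp_force: 0.0
```

Request:
play_rows([
  {"dx": 2, "dy": -4, "dz": 0.8, "ax": 0, "ay": 0, "az": -0.05, "jaw": 0.6},
  {"dx": 2, "dy": -4, "dz": 0.8, "ax": 0, "ay": 0, "az": -0.05, "jaw": 0.6},
  {"dx": 2, "dy": -4, "dz": 0.8, "ax": 0, "ay": 0, "az": -0.05, "jaw": 0.6},
  {"dx": 2, "dy": -4, "dz": 0.8, "ax": 0, "ay": 0, "az": -0.05, "jaw": 0.6},
  {"dx": 2, "dy": -4, "dz": 0.8, "ax": 0, "ay": 0, "az": -0.05, "jaw": 0.6},
  {"dx": 2, "dy": -4, "dz": 0.8, "ax": 0, "ay": 0, "az": -0.05, "jaw": 0.6},
  {"dx": 2, "dy": -4, "dz": 0.8, "ax": 0, "ay": 0, "az": -0.05, "jaw": 0.6},
  {"dx": 2, "dy": -4, "dz": 0.8, "ax": 0, "ay": 0, "az": -0.05, "jaw": 0.6},
  {"dx": -0.6, "dy": -4.3, "dz": 0, "ax": 0, "ay": 0, "az": -0.05, "jaw": 0.6},
  {"dx": -0.6, "dy": -4.3, "dz": 0, "ax": 0, "ay": 0, "az": -0.05, "jaw": 0.6},
  {"dx": -0.6, "dy": -4.3, "dz": 0, "ax": 0, "ay": 0, "az": -0.05, "jaw": 0.6},
  {"dx": -0.6, "dy": -4.3, "dz": 0, "ax": 0, "ay": 0, "az": -0.05, "jaw": 0.6},
  {"dx": -0.6, "dy": -4.3, "dz": 0, "ax": 0, "ay": 0, "az": -0.05, "jaw": 0.6},
  {"dx": -0.6, "dy": -4.3, "dz": 0, "ax": 0, "ay": 0, "az": -0.05, "jaw": 0.6},
  {"dx": -0.6, "dy": -4.3, "dz": 0, "ax": 0, "ay": 0, "az": -0.05, "jaw": 0.6},
  {"dx": -0.6, "dy": -4.3, "dz": 0, "ax": 0, "ay": 0, "az": -0.05, "jaw": 0.6},
  {"dx": -0.6, "dy": -4.3, "dz": 0, "ax": 0, "ay": 0, "az": -0.05, "jaw": 0.6},
  {"dx": -0.6, "dy": -4.3, "dz": 0, "ax": 0, "ay": 0, "az": -0.05, "jaw": 0.6},
  {"dx": 0, "dy": 0, "dz": 0, "ax": 0, "ay": 0, "az": 0, "jaw": 0.6},
])

```text
clock: 2.25
position: [0.3822, -0.2592, 0.2534]
tcp_rot: [-3.141, 0.002, 1.733]
wrist_force: [0.1, -0.0, -0.3]
finger_gap: 0.0565
grasp_force: 0.0
```

Request:
play_rows([
  {"dx": 0.2, "dy": 0.7, "dz": -2, "ax": 0, "ay": 0, "az": 0, "jaw": 0.6},
  {"dx": 0, "dy": 0, "dz": -4, "ax": 0, "ay": 0, "az": 0, "jaw": 0.6},
  {"dx": 0, "dy": 0, "dz": -4, "ax": 0, "ay": 0, "az": 0, "jaw": 0.6},
  {"dx": 0, "dy": 0, "dz": -3, "ax": 0, "ay": 0, "az": 0, "jaw": 0.6},
  {"dx": 0, "dy": 0, "dz": -3, "ax": 0, "ay": 0, "az": 0, "jaw": 0.6},
  {"dx": 0, "dy": 0, "dz": -2.6, "ax": 0, "ay": 0, "az": 0, "jaw": 0.6},
  {"dx": 0, "dy": 0, "dz": 0, "ax": 0, "ay": 0, "az": 0, "jaw": 0.4},
  {"dx": 0, "dy": 0, "dz": 0, "ax": 0, "ay": 0, "az": 0, "jaw": 0.2},
  {"dx": 0, "dy": 0, "dz": 0, "ax": 0, "ay": 0, "az": 0, "jaw": 0.2},
  {"dx": 0, "dy": 0, "dz": 0, "ax": 0, "ay": 0, "az": 0, "jaw": 0.2},
])

```text
clock: 3.25
position: [0.3866, -0.2476, 0.0684]
tcp_rot: [3.14, 0.001, 1.741]
wrist_force: [-0.6, -0.2, -0.4]
finger_gap: 0.0278
grasp_force: 0.2
```

Request:
play_rows([
  {"dx": 0, "dy": -0.3, "dz": 0, "ax": 0, "ay": 0, "az": 0, "jaw": 0.2},
  {"dx": 0, "dy": -0.2, "dz": 0, "ax": 0, "ay": 0, "az": 0, "jaw": 0.1},
  {"dx": 0, "dy": 0, "dz": 0, "ax": 0, "ay": 0, "az": 0, "jaw": 0.1},
  {"dx": 0, "dy": 0, "dz": 0, "ax": 0, "ay": 0, "az": 0, "jaw": 0.1},
])

```text
clock: 3.65
position: [0.3851, -0.2526, 0.0676]
tcp_rot: [-3.141, -0.001, 1.74]
wrist_force: [-6.8, 0.8, 5.3]
finger_gap: 0.0182
grasp_force: 28.5
```

```bash
python3 - <<'E'
from h import *
i,P=snap("scene"); cv2.imwrite("pics/g.png",cv2.resize(i[150:250,170:310,::-1],None,fx=5,fy=5))
E
```

```text
(no output)
```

View pics/g.png

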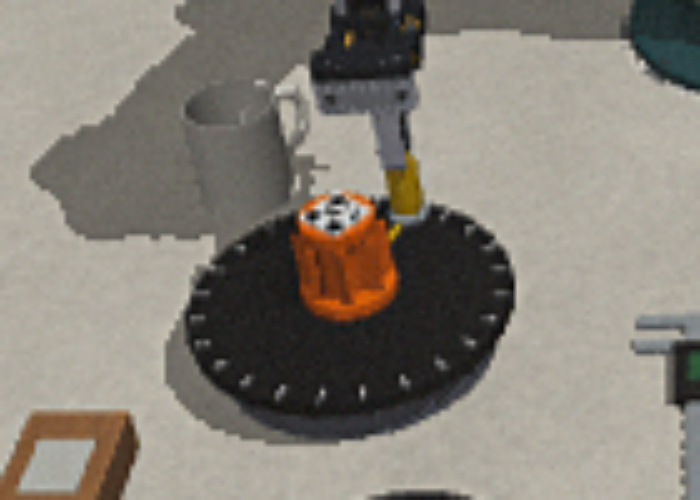

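The view shows the fingers standing to the −y side of the knob (knob axis about 10 px to their right), so it is pinched off-centre. I open and re-measure.

Request:
play_rows([
  {"dx": 0, "dy": 0, "dz": 0, "ax": 0, "ay": 0, "az": 0, "jaw": 0.6},
  {"dx": 0, "dy": 0, "dz": 0, "ax": 0, "ay": 0, "az": 0, "jaw": 0.6},
  {"dx": 0, "dy": 0, "dz": 0, "ax": 0, "ay": 0, "az": 0, "jaw": 0.6},
])

```text
clock: 4.0
position: [0.3862, -0.2526, 0.0675]
tcp_rot: [3.141, 0.0, 1.741]
wrist_force: [-0.7, 0.7, -0.2]
finger_gap: 0.0387
grasp_force: 0.0
```

```bash
python3 - <<'E'
from h import *
s=robot.snapshot("scene"); i=s["img"]; hsv=cv2.cvtColor(i,cv2.COLOR_RGB2HSV); H,S,V=[hsv[...,k].astype(int) for k in range(3)]
m=box((H>20)&(H<35)&(S>130),230,275,170,205); m=big(m); c=hull(m); print(c.min(0),c.max(0))
print(ray(s,[[ (c[:,0].min()+c[:,0].max()+1)/2,c[:,1].min()+2]],.104))
i2,P=snap("scene"); p=P[m]; p=p[~np.isnan(p[:,0])]; p=p[p[:,2]>.06]; print(p.mean(0),np.median(p,0))
i3,P=snap("top")
a=cv2.resize(i[150:250,200:310,::-1],None,fx=4,fy=4); b=cv2.resize(i3[175:265,360:460,::-1],None,fx=4,fy=4)
h=max(a.shape[0],b.shape[0]); pad=lambda x:cv2.copyMakeBorder(x,0,h-x.shape[0],0,0,0)
cv2.imwrite("pics/g2.png",np.hstack([pad(a),pad(b)])[:, :800])
print(robot.observe()["position"])
E
```

```text
[248 180] [253 192]
[[ 0.39057667 -0.24635927  0.104     ]]
[ 0.39273503 -0.2496774   0.08188067] [ 0.39326168 -0.24813146  0.08107978]
[ 0.38600173 -0.25253887  0.06733956]
```

View pics/g2.png

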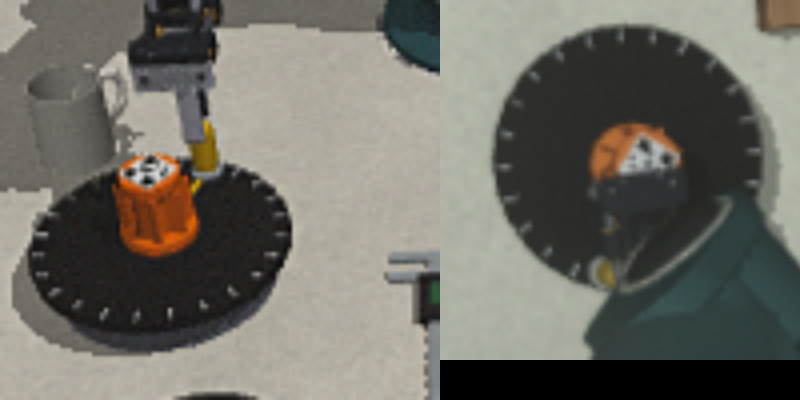

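The knob sits behind the finger, about 8–10 mm towards +y of the finger centre. I compare its right edge with the first picture.

```bash
python3 - <<'E'
from h import *
s=robot.snapshot("scene"); 
for i in (np.load("scene0.npz")["i"],s["img"]):
    hsv=cv2.cvtColor(i,cv2.COLOR_RGB2HSV); H,S,V=[hsv[...,k].astype(int) for k in range(3)]
    m=(H>18)&(H<36)&(S>110)
    for r in (183,186,189): x=np.nonzero(m[r,235:270])[0]+235; print(r,x.min(),x.max(), end=' | ')
    print()
print(ray(s,[[246,186],[253,186],[254,186]],.09)[:,:2])
s=robot.snapshot("top")
for i in (np.load("top0.npz")["i"],s["img"]):
    hsv=cv2.cvtColor(i,cv2.COLOR_RGB2HSV); H,S,V=[hsv[...,k].astype(int) for k in range(3)]
    m=(H>18)&(H<36)&(S>110)&(V>90)
    for r in (241,243,245): x=np.nonzero(m[r,385:425])[0]+385; print(r,x[:1],x[-1:], end=' | ')
    print()
E
```

```text
183 246 252 | 186 247 252 | 189 247 253 | 
183 251 253 | 186 251 253 | 189 248 254 | 
[[ 0.39857127 -0.2658358 ]
 [ 0.39666055 -0.23901545]
 [ 0.3963878  -0.23518695]]
241 [401] [406] | 243 [400] [408] | 245 [401] [408] | 
241 [400] [402] | 243 [399] [402] | 245 [400] [403] |
```

Request:
play_rows([
  {"dx": 0, "dy": 0.5, "dz": 0, "ax": 0, "ay": 0, "az": 0, "jaw": 0.6},
  {"dx": 0, "dy": 0, "dz": 0, "ax": 0, "ay": 0, "az": 0, "jaw": 0.2},
  {"dx": 0, "dy": 0, "dz": 0, "ax": 0, "ay": 0, "az": 0, "jaw": 0.2},
  {"dx": 0, "dy": 0, "dz": 0, "ax": 0, "ay": 0, "az": 0, "jaw": 0.2},
  {"dx": 0, "dy": 0, "dz": 0, "ax": 0, "ay": 0, "az": 0, "jaw": 0.2},
])

```text
clock: 4.75
position: [0.3858, -0.2476, 0.0672]
tcp_rot: [-3.142, 0.0, 1.741]
wrist_force: [1.0, 0.2, 0.7]
finger_gap: 0.028
grasp_force: 0.0
```

Request:
play_rows([
  {"dx": 0, "dy": 0, "dz": 0, "ax": 0, "ay": 0, "az": 0, "jaw": 0.1},
  {"dx": 0, "dy": 0, "dz": 0, "ax": 0, "ay": 0, "az": 0, "jaw": 0.1},
  {"dx": 0, "dy": 0, "dz": 0, "ax": 0, "ay": 0, "az": 0, "jaw": 0.1},
])

```text
clock: 5.05
position: [0.3851, -0.2474, 0.067]
tcp_rot: [-3.14, -0.001, 1.741]
wrist_force: [-5.4, 1.8, -0.0]
finger_gap: 0.0192
grasp_force: 27.6
```

```bash
python3 - <<'E'
from h import *
s=robot.snapshot("top"); i=s["img"]; hsv=cv2.cvtColor(i,cv2.COLOR_RGB2HSV); H,S,V=[hsv[...,k].astype(int) for k in range(3)]
m=(H>18)&(H<36)&(S>110)&(V>90)
for r in (239,241,243,245,247): x=np.nonzero(m[r,385:425])[0]+385; print(r,x[:1],x[-1:], end=' | ')
o=robot.observe();print(o["wrist_force"],o["finger_gap"],o["grasp_force"])
E
```

```text
239 [] [] | 241 [] [] | 243 [] [] | 245 [400] [401] | 247 [] [] | [-5.7515804   0.58505745 -0.42445162] 0.01836379989525929 27.606751287118378
```

```bash
cat > arc.py <<'E'
import numpy as np,sys
def arc(p,c,r,a0,a1,n):
    a=np.linspace(a0,a1,n+1)[1:]; q=np.c_[c[0]+r*np.cos(a),c[1]+r*np.sin(a)]*100
    prev=np.array(p)*100
    for k in q:
        d=np.round(k-prev,1); prev=prev+d; print(d.tolist(),end=' ')
    print()
E
python3 -c "
from arc import *
arc((.3851,-.2474),(.486,-.2685),.103,2.938,2.938+1.5,10)"
```

```text
[-0.2, -1.6] [0.0, -1.5] [0.3, -1.5] [0.5, -1.5] [0.7, -1.4] [0.9, -1.2] [1.1, -1.1] [1.2, -1.0] [1.3, -0.7] [1.5, -0.5]
```

Request:
play_rows([
  {"dx": -0.2, "dy": -1.6, "dz": 0, "ax": 0, "ay": 0, "az": 0, "jaw": 0.1},
  {"dx": 0, "dy": -1.5, "dz": 0, "ax": 0, "ay": 0, "az": 0, "jaw": 0.1},
  {"dx": 0.3, "dy": -1.5, "dz": 0, "ax": 0, "ay": 0, "az": 0, "jaw": 0.1},
  {"dx": 0.5, "dy": -1.5, "dz": 0, "ax": 0, "ay": 0, "az": 0, "jaw": 0.1},
])

```text
clock: 5.5
position: [0.3912, -0.3092, 0.067]
tcp_rot: [-3.141, -0.0, 1.74]
wrist_force: [-2.5, 0.4, -1.1]
finger_gap: 0.0195
grasp_force: 27.4
```

```bash
python3 - <<'E'
from h import *
o=robot.observe();print(o["position"],o["wrist_force"],o["finger_gap"],o["grasp_force"])
s=robot.snapshot("scene"); i=s["img"]; t=robot.snapshot("top")["img"]
a=cv2.resize(i[150:250,190:290,::-1],None,fx=4,fy=4); b=cv2.resize(t[175:275,360:460,::-1],None,fx=4,fy=4)
cv2.imwrite("pics/g3.png",np.hstack([a,b]))
E
```

```text
[ 0.39116364 -0.30917789  0.06702265] [-2.46977399  0.42531789 -1.11330139] 0.01946167423878876 27.41992328770481
```

View pics/g3.png

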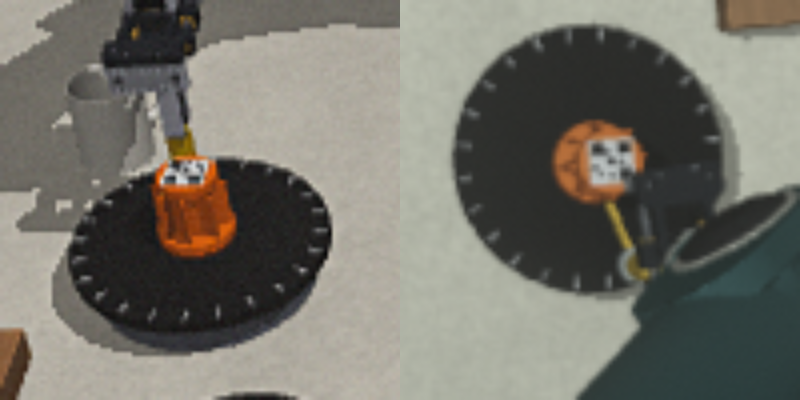

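The knob follows the gripper and the yellow line now points to about 5 o'clock. The tag has turned with the platter and the print still stands, with small forces, so I continue the circle.

```bash
python3 -c "
from arc import *
arc((.3912,-.3092),(.486,-.2685),.103,3.547,3.547+3.2,20)"
```

```text
[0.8, -1.4] [1.0, -1.4] [1.2, -1.1] [1.3, -0.9] [1.5, -0.8] [1.6, -0.4] [1.6, -0.2] [1.7, 0.0] [1.6, 0.4] [1.5, 0.5] [1.4, 0.8] [1.3, 1.1] [1.1, 1.2] [0.9, 1.4] [0.7, 1.5] [0.4, 1.6] [0.2, 1.6] [-0.1, 1.6] [-0.4, 1.7] [-0.6, 1.5]
```

Request:
play_rows([
  {"dx": 0.8, "dy": -1.4, "dz": 0, "ax": 0, "ay": 0, "az": 0, "jaw": 0.1},
  {"dx": 1.0, "dy": -1.4, "dz": 0, "ax": 0, "ay": 0, "az": 0, "jaw": 0.1},
  {"dx": 1.2, "dy": -1.1, "dz": 0, "ax": 0, "ay": 0, "az": 0, "jaw": 0.1},
  {"dx": 1.3, "dy": -0.9, "dz": 0, "ax": 0, "ay": 0, "az": 0, "jaw": 0.1},
  {"dx": 1.5, "dy": -0.8, "dz": 0, "ax": 0, "ay": 0, "az": 0, "jaw": 0.1},
  {"dx": 1.6, "dy": -0.4, "dz": 0, "ax": 0, "ay": 0, "az": 0, "jaw": 0.1},
  {"dx": 1.6, "dy": -0.2, "dz": 0, "ax": 0, "ay": 0, "az": 0, "jaw": 0.1},
  {"dx": 1.7, "dy": 0, "dz": 0, "ax": 0, "ay": 0, "az": 0, "jaw": 0.1},
  {"dx": 1.6, "dy": 0.4, "dz": 0, "ax": 0, "ay": 0, "az": 0, "jaw": 0.1},
  {"dx": 1.5, "dy": 0.5, "dz": 0, "ax": 0, "ay": 0, "az": 0, "jaw": 0.1},
])

```text
clock: 6.6
position: [0.5309, -0.3611, 0.0673]
tcp_rot: [3.141, 0.0, 1.741]
wrist_force: [-2.5, 2.3, 3.3]
finger_gap: 0.0186
grasp_force: 28.4
```

Forces stay small, so I go on.

Request:
play_rows([
  {"dx": 1.4, "dy": 0.8, "dz": 0, "ax": 0, "ay": 0, "az": 0, "jaw": 0.1},
  {"dx": 1.3, "dy": 1.1, "dz": 0, "ax": 0, "ay": 0, "az": 0, "jaw": 0.1},
  {"dx": 1.1, "dy": 1.2, "dz": 0, "ax": 0, "ay": 0, "az": 0, "jaw": 0.1},
  {"dx": 0.9, "dy": 1.4, "dz": 0, "ax": 0, "ay": 0, "az": 0, "jaw": 0.1},
  {"dx": 0.7, "dy": 1.5, "dz": 0, "ax": 0, "ay": 0, "az": 0, "jaw": 0.1},
  {"dx": 0.4, "dy": 1.6, "dz": 0, "ax": 0, "ay": 0, "az": 0, "jaw": 0.1},
  {"dx": 0.2, "dy": 1.6, "dz": 0, "ax": 0, "ay": 0, "az": 0, "jaw": 0.1},
  {"dx": -0.1, "dy": 1.6, "dz": 0, "ax": 0, "ay": 0, "az": 0, "jaw": 0.1},
  {"dx": -0.4, "dy": 1.7, "dz": 0, "ax": 0, "ay": 0, "az": 0, "jaw": 0.1},
  {"dx": -0.6, "dy": 1.5, "dz": 0, "ax": 0, "ay": 0, "az": 0, "jaw": 0.1},
])

```text
clock: 7.6
position: [0.5777, -0.2209, 0.0672]
tcp_rot: [-3.14, 0.0, 1.74]
wrist_force: [-7.9, -6.0, 7.0]
finger_gap: 0.0189
grasp_force: 29.0
```

```bash
python3 - <<'E'
from h import *
from scipy.optimize import least_squares
from arc import *
o=robot.observe();p=o["position"];print(p,o["wrist_force"],o["finger_gap"],np.arctan2(p[1]+.2685,p[0]-.486))
s=robot.snapshot("top"); i=s["img"]; hsv=cv2.cvtColor(i,cv2.COLOR_RGB2HSV); H,S,V=[hsv[...,k].astype(int) for k in range(3)]
red=ray(s,cen(big(box(((H<6)|(H>174))&(S>150),425,447,228,250))),.010)[0,:2]; d=red-[.486,-.2685]; print(red,np.arctan2(d[1],d[0])+4*np.pi)
cv2.imwrite("pics/g4.png",cv2.resize(i[165:275,350:470,::-1],None,fx=5,fy=5))
a=2*np.pi+np.arctan2(p[1]+.2685,p[0]-.486)
arc(p[:2],(.486,-.2685),.103,a,np.arctan2(d[1],d[0])+4*np.pi,22)
E
```

```text
[ 0.57773314 -0.22089926  0.06723313] [-7.94870962 -5.96249677  7.00684626] 0.01891579706779278 0.47865655635875204
[ 0.39761065 -0.37874764] 10.319776533908914
[-0.9, 1.4] [-1.1, 1.2] [-1.3, 1.1] [-1.4, 0.8] [-1.6, 0.6] [-1.6, 0.4] [-1.7, 0.0] [-1.6, -0.2] [-1.6, -0.4] [-1.5, -0.7] [-1.4, -1.0] [-1.2, -1.2] [-1.0, -1.3] [-0.8, -1.5] [-0.5, -1.5] [-0.2, -1.7] [-0.0, -1.6] [0.2, -1.7] [0.6, -1.6] [0.8, -1.4] [1.0, -1.4] [1.2, -1.1]
```

View pics/g4.png

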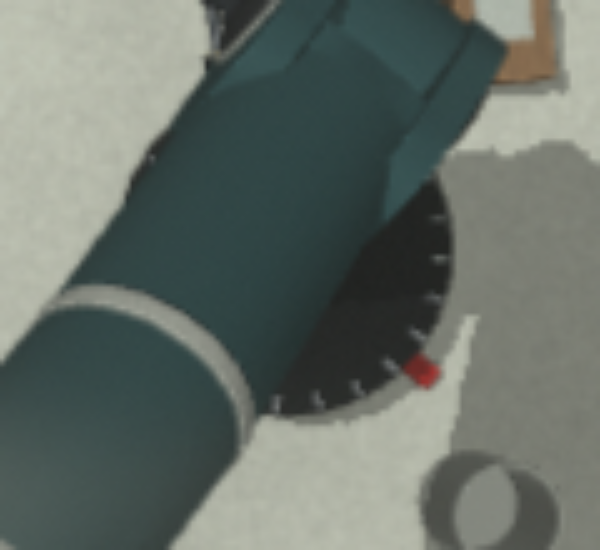

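The view shows the arm over the platter, with the knob out of sight in its grip and the mark at (422,370). Forces are modest, so I continue.

Request:
play_rows([
  {"dx": -1.0, "dy": 1.3, "dz": 0, "ax": 0, "ay": 0, "az": 0, "jaw": 0.1},
  {"dx": -1.1, "dy": 1.2, "dz": 0, "ax": 0, "ay": 0, "az": 0, "jaw": 0.1},
  {"dx": -1.3, "dy": 1.1, "dz": 0, "ax": 0, "ay": 0, "az": 0, "jaw": 0.1},
  {"dx": -1.4, "dy": 0.8, "dz": 0, "ax": 0, "ay": 0, "az": 0, "jaw": 0.1},
  {"dx": -1.6, "dy": 0.6, "dz": 0, "ax": 0, "ay": 0, "az": 0, "jaw": 0.1},
  {"dx": -1.6, "dy": 0.4, "dz": 0, "ax": 0, "ay": 0, "az": 0, "jaw": 0.1},
  {"dx": -1.7, "dy": 0, "dz": 0, "ax": 0, "ay": 0, "az": 0, "jaw": 0.1},
  {"dx": -1.6, "dy": -0.2, "dz": 0, "ax": 0, "ay": 0, "az": 0, "jaw": 0.1},
  {"dx": -1.6, "dy": -0.4, "dz": 0, "ax": 0, "ay": 0, "az": 0, "jaw": 0.1},
  {"dx": -1.5, "dy": -0.7, "dz": 0, "ax": 0, "ay": 0, "az": 0, "jaw": 0.1},
  {"dx": -1.4, "dy": -1.0, "dz": 0, "ax": 0, "ay": 0, "az": 0, "jaw": 0.1},
])

```text
clock: 8.75
position: [0.4204, -0.1888, 0.0674]
tcp_rot: [3.141, -0.002, 1.742]
wrist_force: [-2.8, 4.2, 11.9]
finger_gap: 0.0183
grasp_force: 29.9
```

Request:
play_rows([
  {"dx": -1.2, "dy": -1.2, "dz": 0, "ax": 0, "ay": 0, "az": 0, "jaw": 0.1},
  {"dx": -1.0, "dy": -1.3, "dz": 0, "ax": 0, "ay": 0, "az": 0, "jaw": 0.1},
  {"dx": -0.8, "dy": -1.5, "dz": 0, "ax": 0, "ay": 0, "az": 0, "jaw": 0.1},
  {"dx": -0.5, "dy": -1.5, "dz": 0, "ax": 0, "ay": 0, "az": 0, "jaw": 0.1},
  {"dx": -0.2, "dy": -1.7, "dz": 0, "ax": 0, "ay": 0, "az": 0, "jaw": 0.1},
  {"dx": 0, "dy": -1.6, "dz": 0, "ax": 0, "ay": 0, "az": 0, "jaw": 0.1},
  {"dx": 0, "dy": 0, "dz": 0, "ax": 0, "ay": 0, "az": 0, "jaw": 0.1},
])

```text
clock: 9.45
position: [0.3836, -0.2799, 0.0675]
tcp_rot: [-3.142, 0.001, 1.739]
wrist_force: [-5.2, -0.3, 14.2]
finger_gap: 0.0187
grasp_force: 30.4
```

```bash
python3 - <<'E'
from h import *
from arc import *
o=robot.observe();p=o["position"];print(p,o["wrist_force"],o["finger_gap"])
s=robot.snapshot("top"); i=s["img"]
cv2.imwrite("pics/g5.png",cv2.resize(i[165:275,350:470,::-1],None,fx=5,fy=5))
c=np.array([.486,-.2685]); d=p[:2]-c; a=np.arctan2(d[1],d[0])%(2*np.pi); print(a,np.hypot(*d))
arc(p[:2],c,.103,a,4.03,6)
E
```

```text
[ 0.38357144 -0.27991703  0.0675101 ] [-5.16353186 -0.28886611 14.16606571] 0.018675941351820394
3.252597813040446 0.10306288838685504
[0.2, -1.3] [0.4, -1.3] [0.6, -1.2] [0.7, -1.1] [0.9, -1.0] [0.9, -1.0]
```

View pics/g5.png

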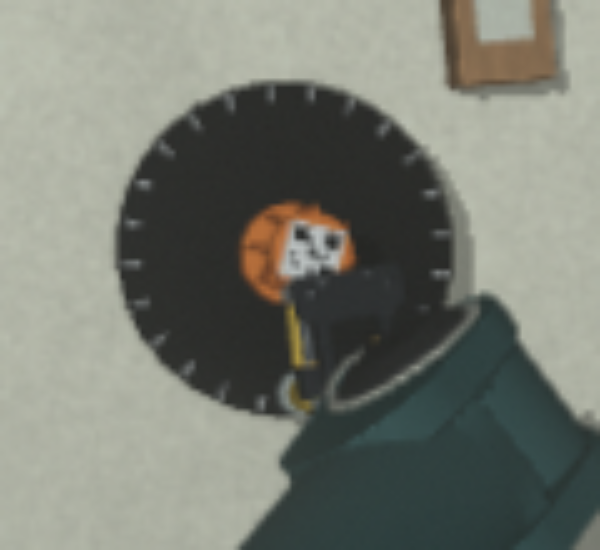

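The print stands centred and the yellow line points to about 6 o'clock, with the knob at (292,395). I finish the last 0.78 rad to the mark.

Request:
play_rows([
  {"dx": 0.2, "dy": -1.3, "dz": 0, "ax": 0, "ay": 0, "az": 0, "jaw": 0.1},
  {"dx": 0.4, "dy": -1.3, "dz": 0, "ax": 0, "ay": 0, "az": 0, "jaw": 0.1},
  {"dx": 0.6, "dy": -1.2, "dz": 0, "ax": 0, "ay": 0, "az": 0, "jaw": 0.1},
  {"dx": 0.7, "dy": -1.1, "dz": 0, "ax": 0, "ay": 0, "az": 0, "jaw": 0.1},
  {"dx": 0.9, "dy": -1.0, "dz": 0, "ax": 0, "ay": 0, "az": 0, "jaw": 0.1},
  {"dx": 0.5, "dy": -0.5, "dz": 0, "ax": 0, "ay": 0, "az": 0, "jaw": 0.1},
  {"dx": 0.4, "dy": -0.5, "dz": 0, "ax": 0, "ay": 0, "az": 0, "jaw": 0.1},
  {"dx": 0, "dy": 0, "dz": 0, "ax": 0, "ay": 0, "az": 0, "jaw": 0.1},
  {"dx": 0, "dy": 0, "dz": 0, "ax": 0, "ay": 0, "az": 0, "jaw": 0.1},
  {"dx": 0, "dy": 0, "dz": 0, "ax": 0, "ay": 0, "az": 0, "jaw": 0.1},
  {"dx": 0, "dy": 0, "dz": 0, "ax": 0, "ay": 0, "az": 0, "jaw": 0.1},
])

```text
clock: 10.6
position: [0.421, -0.348, 0.0677]
tcp_rot: [3.141, 0.002, 1.74]
wrist_force: [-3.0, -4.9, 6.2]
finger_gap: 0.018
grasp_force: 29.0
```

Request:
play_rows([
  {"dx": 0, "dy": 0, "dz": 0, "ax": 0, "ay": 0, "az": 0, "jaw": 0.5},
  {"dx": 0, "dy": 0, "dz": 0, "ax": 0, "ay": 0, "az": 0, "jaw": 0.5},
  {"dx": 0, "dy": 0, "dz": 0, "ax": 0, "ay": 0, "az": 0, "jaw": 0.5},
  {"dx": 0, "dy": 0, "dz": 2, "ax": 0, "ay": 0, "az": 0, "jaw": 0.5},
  {"dx": 0, "dy": 0, "dz": 3, "ax": 0, "ay": 0, "az": 0, "jaw": 0.5},
  {"dx": 0, "dy": 0, "dz": 4, "ax": 0, "ay": 0, "az": 0, "jaw": 0.6},
  {"dx": 0, "dy": 0, "dz": 4, "ax": 0, "ay": 0, "az": 0, "jaw": 0.6},
  {"dx": 0, "dy": 0, "dz": 4, "ax": 0, "ay": 0, "az": 0, "jaw": 0.8},
  {"dx": 1, "dy": 4, "dz": 2, "ax": 0, "ay": 0, "az": 0.05, "jaw": 0.8},
  {"dx": 1, "dy": 4, "dz": 0, "ax": 0, "ay": 0, "az": 0.05, "jaw": 0.8},
  {"dx": 1, "dy": 4, "dz": 0, "ax": 0, "ay": 0, "az": 0.05, "jaw": 0.8},
  {"dx": 0, "dy": 4, "dz": 0, "ax": 0, "ay": 0, "az": 0.05, "jaw": 0.8},
  {"dx": 0, "dy": 4, "dz": 0, "ax": 0, "ay": 0, "az": 0.05, "jaw": 0.8},
  {"dx": 0, "dy": 4, "dz": 0, "ax": 0, "ay": 0, "az": 0.05, "jaw": 0.8},
  {"dx": 0, "dy": 4, "dz": 0, "ax": 0, "ay": 0, "az": 0.05, "jaw": 0.8},
  {"dx": 0, "dy": 4, "dz": 0, "ax": 0, "ay": 0, "az": 0.05, "jaw": 0.8},
])

```text
clock: 12.2
position: [0.4504, -0.0256, 0.2574]
tcp_rot: [3.141, -0.0, 2.143]
wrist_force: [1.2, 0.3, -0.6]
finger_gap: 0.075
grasp_force: 0.0
```

```bash
python3 - <<'E'
from h import *
s=robot.snapshot("top"); i=s["img"]; cv2.imwrite("pics/g6.png",cv2.resize(i[160:280,240:460,::-1],None,fx=3.6,fy=3.6))
E
python3 meas.py
```

```text
f,c 319.23302829030615 203.7593606264363 [0.468 0.036 1.458]
platter [ 0.4799 -0.2486  0.1189]
red [ 0.3959 -0.3795] 0.1556 -2.1414
knob [ 0.4211 -0.3475] 0.1151 -2.1077
```

View pics/g6.png

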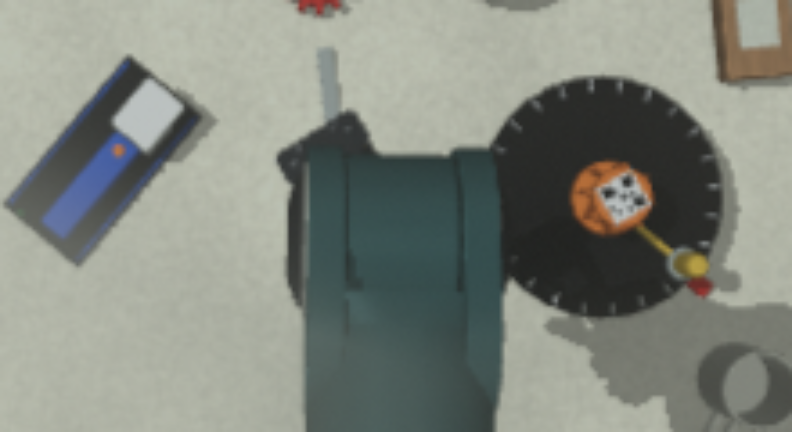

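The knob is in line with the mark (knob at −2.262 rad, mark at −2.256 rad about the centre) and the print is centred. The tag is at crop (623,197), and the reader lies from (55,230) to (160,90). Next I measure the reader and tag precisely.

```bash
python3 - <<'E'
from h import *
s=robot.snapshot("top"); i=s["img"]; hsv=cv2.cvtColor(i,cv2.COLOR_RGB2HSV); H,S,V=[hsv[...,k].astype(int) for k in range(3)]
print("tag",ray(s,np.array([[623.5,197]])/3.6+[239.6,159.6],.121)[0].round(4))
pr=box(((H<18)&(S>120)&(V>80)),395,425,200,232); x=ray(s,hull(big(pr)),.1)[:,:2]; print("print",cv2.minEnclosingCircle(x.astype(np.float32)))
w=big(box((S<60)&(V>150),400,424,205,226)|box((V<60),405,420,208,222)&False); 
h=cv2.convexHull(hull(w)); print("tag rect px",w.sum(),cv2.minAreaRect(h), ray(s,[cv2.minAreaRect(h)[0]],.121)[0].round(4))
bl=box((H>100)&(H<130)&(S>120)&(V>60),238,300,172,240); bl=cv2.morphologyEx(bl.astype(np.uint8),cv2.MORPH_OPEN,np.ones((3,3),np.uint8))
bl=big(bl); q=ray(s,hull(bl),.036)[:,:2]*1000; print("handle",bl.sum(),cv2.minAreaRect(q.astype(np.float32)),ray(s,cen(bl),.036)[0])
g=P=None
wh=box((S<45)&(V>130),262,300,172,206); 
wh[:, :]&=True
n,l,st,ce=cv2.connectedComponentsWithStats(wh.astype(np.uint8)); print(st.tolist())
# head: component not touching region border
for k in range(1,n):
    m=l==k
    if 100<st[k,4]<500:
        q=ray(s,hull(m),.05)[:,:2]*1000; print("head",st[k,4],cv2.minAreaRect(q.astype(np.float32)),ray(s,cen(m),.05)[0])
E
```

```text
tag [ 0.4843 -0.2754  0.121 ]
print ((0.4820203185081482, -0.2672690749168396), 0.03904207423329353)
tag rect px 66 ((412.70587158203125, 214.17648315429688), (10.632911682128906, 10.975910186767578), 59.03623962402344) [ 0.4848 -0.2751  0.121 ]
handle 103 ((500.402587890625, 230.13052368164062), (28.078529357910156, 50.796573638916016), 46.05401611328125) [0.50076812 0.22892392 0.036     ]
[[0, 0, 640, 400, 255250], [262, 172, 38, 30, 676], [286, 194, 14, 12, 74]]
```

```bash
python3 - <<'E'
from h import *
s=robot.snapshot("top"); o=np.array([239.6,159.6])
f=lambda x,y,z: ray(s,np.array([[x,y]])/3.6+o,z)[0,:2]
e=f(57,231,.036); j=f(122,144,.036); hd=f(149,115,.05)
print(e,j,hd); d=hd-e; a=np.arctan2(d[1],d[0]); u=np.array([np.cos(a),np.sin(a)]); print("yaw",np.degrees(a),"len e-j,e-h",np.hypot(*(j-e)),np.hypot(*d))
for n,p,x in(("e",e,-.09),("j",j,.03),("h",hd,.061)): print(n,p-u*x)
D=np.load("scene0.npz"); i=D["i"]; P=D["P"];hsv=cv2.cvtColor(i,cv2.COLOR_RGB2HSV); H,S,V=[hsv[...,k].astype(int) for k in range(3)]
m=box((H>100)&(H<130)&(S>130)&(P[...,2]>.028),340,410,200,255); p=P[m]; p=p[~np.isnan(p[:,0])]; c=p.mean(0); w,v=np.linalg.eigh(np.cov(p[:,:2].T)); print(len(p),c,v[:,1],np.degrees(np.arctan2(v[1,1],v[0,1])))
t=(p[:,:2]-c[:2])@u; print(np.percentile(t,[1,99])); t=(p[:,:2]-c[:2])@[-u[1],u[0]]; print(np.percentile(t,[1,50,99]))
m=box((S<50)&(V>120)&(P[...,2]>.04),340,385,215,245); p=P[m]; print("head S",len(p),np.nanmean(p,0),np.nanpercentile(p,[2,98],axis=0))
E
```

```text
[0.44215834 0.26960195] [0.53013848 0.20647378] [0.55872478 0.17861796]
yaw -37.97322423081591 len e-j,e-h 0.10828512927082436 0.1478709609636151
e [0.5131052  0.21422556]
j [0.50648953 0.22493258]
h [0.51063858 0.21615084]
183 [0.48924469 0.24026163 0.03565115] [-0.78026902  0.62544405] 141.28521282844707
[-0.05121217  0.05294503]
[-0.01792919  0.00129672  0.01391535]
head S 181 [0.56495909 0.17848452 0.04996706] [[0.53253218 0.14933702 0.04289784]
 [0.59242457 0.20864648 0.05380419]]
```

Request:
play_rows([
  {"dx": 0.6, "dy": 3.2, "dz": 0, "ax": 0, "ay": 0, "az": 0.04, "jaw": 0.7},
  {"dx": 0.6, "dy": 3.2, "dz": 0, "ax": 0, "ay": 0, "az": 0.04, "jaw": 0.7},
  {"dx": 0.6, "dy": 3.2, "dz": 0, "ax": 0, "ay": 0, "az": 0.04, "jaw": 0.7},
  {"dx": 0.6, "dy": 3.2, "dz": 0, "ax": 0, "ay": 0, "az": 0.04, "jaw": 0.7},
  {"dx": 0.6, "dy": 3.2, "dz": -2, "ax": 0, "ay": 0, "az": 0.04, "jaw": 0.7},
  {"dx": 0.6, "dy": 3.2, "dz": -3, "ax": 0, "ay": 0, "az": 0.04, "jaw": 0.7},
  {"dx": 0.6, "dy": 3.2, "dz": -4, "ax": 0, "ay": 0, "az": 0.04, "jaw": 0.7},
  {"dx": 0.5, "dy": 3.3, "dz": -4, "ax": 0, "ay": 0, "az": 0.04, "jaw": 0.7},
  {"dx": 0, "dy": 0, "dz": -2, "ax": 0, "ay": 0, "az": 0, "jaw": 0.7},
  {"dx": 0, "dy": 0, "dz": 0, "ax": 0, "ay": 0, "az": 0, "jaw": 0.7},
  {"dx": 0, "dy": 0, "dz": 0, "ax": 0, "ay": 0, "az": 0, "jaw": 0.7},
])

```text
clock: 13.5
position: [0.498, 0.2264, 0.1106]
tcp_rot: [-3.141, 0.0, 2.459]
wrist_force: [0.3, -1.0, 0.4]
finger_gap: 0.0656
grasp_force: 0.0
```

Request:
play_rows([
  {"dx": 0, "dy": 0.5, "dz": -3, "ax": 0, "ay": 0, "az": 0.01, "jaw": 0.7},
  {"dx": 0, "dy": 0, "dz": -3, "ax": 0, "ay": 0, "az": 0, "jaw": 0.7},
  {"dx": 0, "dy": 0, "dz": -2.5, "ax": 0, "ay": 0, "az": 0, "jaw": 0.7},
  {"dx": 0, "dy": 0, "dz": -1.4, "ax": 0, "ay": 0, "az": 0, "jaw": 0.7},
  {"dx": 0, "dy": 0, "dz": 0, "ax": 0, "ay": 0, "az": 0, "jaw": 0.5},
  {"dx": 0, "dy": 0, "dz": 0, "ax": 0, "ay": 0, "az": 0, "jaw": 0.1},
  {"dx": 0, "dy": 0, "dz": 0, "ax": 0, "ay": 0, "az": 0, "jaw": 0.1},
  {"dx": 0, "dy": 0, "dz": 0, "ax": 0, "ay": 0, "az": 0, "jaw": 0.1},
  {"dx": 0, "dy": 0, "dz": 0, "ax": 0, "ay": 0, "az": 0, "jaw": 0.1},
])

```text
clock: 14.4
position: [0.4978, 0.2324, 0.0117]
tcp_rot: [3.141, 0.0, 2.471]
wrist_force: [-0.3, 0.6, -0.8]
finger_gap: 0.029
grasp_force: 0.0
```

Request:
play_rows([
  {"dx": 0, "dy": 0, "dz": 0, "ax": 0, "ay": 0, "az": 0, "jaw": 0.1},
  {"dx": 0, "dy": 0, "dz": 0, "ax": 0, "ay": 0, "az": 0, "jaw": 0.1},
  {"dx": 0, "dy": 0, "dz": 0, "ax": 0, "ay": 0, "az": 0, "jaw": 0.1},
])

```text
clock: 14.7
position: [0.4974, 0.2322, 0.0111]
tcp_rot: [-3.141, 0.0, 2.471]
wrist_force: [-0.4, 0.2, -0.3]
finger_gap: 0.0099
grasp_force: 0.0
```

The fingers closed on nothing. I take a look.

```bash
python3 - <<'E'
from h import *
a=robot.snapshot("scene")["img"][170:270,320:440,::-1]; b=robot.snapshot("top")["img"][160:260,220:320,::-1]
r=lambda x:cv2.resize(x,(400,400*x.shape[0]//x.shape[1]),interpolation=cv2.INTER_CUBIC)
a,b=r(a),r(b); h=max(len(a),len(b)); p=lambda x:cv2.copyMakeBorder(x,0,h-len(x),0,0,0)
cv2.imwrite("pics/g7.png",np.hstack([p(a),p(b)])); print(robot.observe()["finger_gap"])
E
```

```text
0.009826820207638764
```

View pics/g7.png

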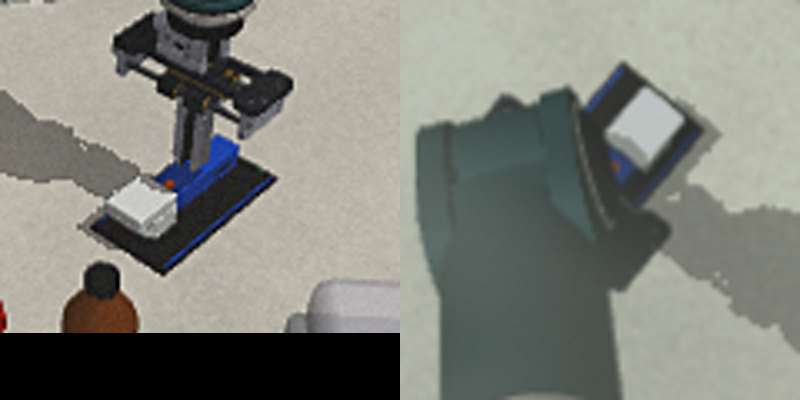

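```bash
python3 - <<'E'
from h import *
s=robot.snapshot("scene"); o=robot.observe(); p=o["position"]
q=np.array([p,p+[0,0,.05],[.4975,.2315,.036],[.4428,.2752,.036],[.5364,.2003,.036]])
f=200/np.tan(np.radians(s["vertical_fov"])/2); K=np.array([[f,0,s["cx"]],[0,f,s["cy"]],[0,0,1]])
px=cv2.projectPoints(q,np.array(s["rvec"],float),np.array(s["tvec"],float),K,None)[0][:,0]; print("full px\n",px.round(1),"\ncrop\n",((px-[320,170])*400/120).round(0))
i,P=snap("scene"); hsv=cv2.cvtColor(i,cv2.COLOR_RGB2HSV); H,S,V=[hsv[...,k].astype(int) for k in range(3)]
m=box((S<70),368,392,195,224)&(P[...,2]>.02)&(P[...,2]<.1)&(np.hypot(P[...,0]-p[0],P[...,1]-p[1])<.06)
for lo in np.arange(.02,.1,.01):
    k=m&(P[...,2]>=lo)&(P[...,2]<lo+.01)
    if k.sum(): print(lo.round(2),k.sum(),P[k].mean(0).round(3),P[k].min(0).round(3)[:2],P[k].max(0).round(3)[:2])
k=box((H>100)&(H<130)&(S>130)&(P[...,2]>.03),340,410,200,255); print("blue",P[k].mean(0), k.sum())
E
```

```text
full px
 [[376.7 225.5]
 [377.8 215. ]
 [377.  220.3]
 [388.7 211.1]
 [368.3 227.2]] 
crop
 [[189. 185.]
 [193. 150.]
 [190. 168.]
 [229. 137.]
 [161. 191.]]
0.04 3 [0.495 0.218 0.045] [0.493 0.213] [0.496 0.224]
0.05 19 [0.503 0.228 0.055] [0.49  0.212] [0.516 0.247]
0.06 24 [0.504 0.228 0.065] [0.489 0.212] [0.515 0.246]
0.07 25 [0.503 0.227 0.075] [0.49  0.211] [0.515 0.246]
0.08 23 [0.502 0.228 0.085] [0.488 0.21 ] [0.515 0.245]
0.09 21 [0.505 0.23  0.095] [0.494 0.213] [0.518 0.247]
blue [0.49195487 0.24062461 0.03590532] 135
```

The fingers end near z ≈ 0.04, above the handle, though the TCP reads 0.011. That would also explain the pinch at the knob's narrower top. I check the true fingertip height against the first picture.

```bash
python3 - <<'E'
from h import *
i,P=snap("scene")
D0=np.load("scene0.npz")["P"]; p0=np.array([.2437,.5751,.1727]); p1=robot.observe()["position"]
for Q,p in((D0,p0),(P,p1)):
    d=np.hypot(Q[...,0]-p[0],Q[...,1]-p[1]); m=(d<.075)&(Q[...,2]>.038)&(Q[...,2]<p[2]+.12)
    z=np.sort(Q[m][:,2]); print(p,m.sum(),z[:12].round(3),z[len(z)//20].round(3)); k=m&(Q[...,2]<z[0]+.03); print(Q[k].mean(0),Q[k].min(0),Q[k].max(0))
E
```

```text
[0.2437 0.5751 0.1727] 165 [0.205 0.205 0.207 0.209 0.209 0.21  0.21  0.212 0.214 0.215 0.215 0.215] 0.214
[0.25120436 0.56908447 0.22125241] [0.22430402 0.51420959 0.20466776] [0.27740812 0.62380065 0.23377641]
[0.49744914 0.23211833 0.01103406] 264 [0.038 0.038 0.038 0.038 0.038 0.038 0.038 0.038 0.038 0.039 0.039 0.039] 0.039
[0.52148033 0.21341827 0.05083386] [0.44584979 0.17073918 0.0380063 ] [0.5654337  0.27202669 0.06726839]
```

The true fingertips sit about 30 mm higher than reported (0.205 against 0.173 at the start), so I allow for that. I open and then descend carefully, watching the force.

Request:
play_rows([
  {"dx": 0, "dy": 0, "dz": 0.5, "ax": 0, "ay": 0, "az": 0, "jaw": 0.7},
  {"dx": 0, "dy": 0, "dz": 0, "ax": 0, "ay": 0, "az": 0, "jaw": 0.7},
  {"dx": 0, "dy": 0, "dz": 0, "ax": 0, "ay": 0, "az": 0, "jaw": 0.7},
  {"dx": 0, "dy": 0, "dz": 0, "ax": 0, "ay": 0, "az": 0, "jaw": 0.7},
  {"dx": 0, "dy": 0, "dz": 0, "ax": 0, "ay": 0, "az": 0, "jaw": 0.7},
  {"dx": 0, "dy": 0, "dz": 0, "ax": 0, "ay": 0, "az": 0, "jaw": 0.7},
  {"dx": 0, "dy": 0, "dz": 0, "ax": 0, "ay": 0, "az": 0, "jaw": 0.7},
  {"dx": 0, "dy": 0, "dz": -0.5, "ax": 0, "ay": 0, "az": 0, "jaw": 0.7},
  {"dx": 0, "dy": 0, "dz": -0.8, "ax": 0, "ay": 0, "az": 0, "jaw": 0.7},
  {"dx": 0, "dy": 0, "dz": -0.7, "ax": 0, "ay": 0, "az": 0, "jaw": 0.7},
  {"dx": 0, "dy": 0, "dz": 0, "ax": 0, "ay": 0, "az": 0, "jaw": 0.7},
])

```text
clock: 16.05
position: [0.4967, 0.2318, -0.0053]
tcp_rot: [-3.14, -0.001, 2.471]
wrist_force: [0.4, 0.2, -0.2]
finger_gap: 0.0656
grasp_force: 0.0
```

Request:
play_rows([
  {"dx": 0, "dy": 0, "dz": -0.5, "ax": 0, "ay": 0, "az": 0, "jaw": 0.7},
  {"dx": 0, "dy": 0, "dz": -0.4, "ax": 0, "ay": 0, "az": 0, "jaw": 0.7},
  {"dx": 0, "dy": 0, "dz": 0, "ax": 0, "ay": 0, "az": 0, "jaw": 0.1},
  {"dx": 0, "dy": 0, "dz": 0, "ax": 0, "ay": 0, "az": 0, "jaw": 0.1},
  {"dx": 0, "dy": 0, "dz": 0, "ax": 0, "ay": 0, "az": 0, "jaw": 0.1},
  {"dx": 0, "dy": 0, "dz": 0, "ax": 0, "ay": 0, "az": 0, "jaw": 0.1},
  {"dx": 0, "dy": 0, "dz": 0, "ax": 0, "ay": 0, "az": 0, "jaw": 0.1},
  {"dx": 0, "dy": 0, "dz": 0, "ax": 0, "ay": 0, "az": 0, "jaw": 0.1},
  {"dx": 0, "dy": 0, "dz": 0, "ax": 0, "ay": 0, "az": 0, "jaw": 0.1},
  {"dx": 0, "dy": 0, "dz": 0, "ax": 0, "ay": 0, "az": 0, "jaw": 0.1},
])

```text
clock: 17.05
position: [0.4975, 0.2322, -0.0128]
tcp_rot: [3.141, 0.0, 2.471]
wrist_force: [-0.9, -0.0, 4.5]
finger_gap: 0.0317
grasp_force: 29.9
```

Gripped with a 31.7 mm gap and 30 N. I lift and move to the reading pose.

Request:
play_rows([
  {"dx": 0, "dy": 0, "dz": 1.3, "ax": 0, "ay": 0, "az": 0, "jaw": 0.1},
  {"dx": 0, "dy": 0, "dz": 4, "ax": 0, "ay": 0, "az": 0, "jaw": 0.1},
  {"dx": 0, "dy": 0, "dz": 4, "ax": 0, "ay": 0, "az": 0, "jaw": 0.1},
  {"dx": 0, "dy": 0, "dz": 4, "ax": 0, "ay": 0, "az": 0, "jaw": 0.1},
  {"dx": 0, "dy": 0, "dz": 4, "ax": 0, "ay": 0, "az": 0, "jaw": 0.1},
  {"dx": -0.3, "dy": -2.8, "dz": 0, "ax": 0, "ay": 0, "az": -0.065, "jaw": 0.1},
  {"dx": -0.3, "dy": -2.8, "dz": 0, "ax": 0, "ay": 0, "az": -0.065, "jaw": 0.1},
  {"dx": -0.3, "dy": -2.8, "dz": 0, "ax": 0, "ay": 0, "az": -0.065, "jaw": 0.1},
  {"dx": -0.3, "dy": -2.8, "dz": 0, "ax": 0, "ay": 0, "az": -0.065, "jaw": 0.1},
  {"dx": -0.3, "dy": -2.8, "dz": 0, "ax": 0, "ay": 0, "az": -0.065, "jaw": 0.1},
  {"dx": -0.3, "dy": -2.8, "dz": 0, "ax": 0, "ay": 0, "az": -0.065, "jaw": 0.1},
  {"dx": -0.3, "dy": -2.8, "dz": 0, "ax": 0, "ay": 0, "az": -0.065, "jaw": 0.1},
  {"dx": -0.3, "dy": -2.8, "dz": 0, "ax": 0, "ay": 0, "az": -0.065, "jaw": 0.1},
  {"dx": -0.3, "dy": -2.8, "dz": 0, "ax": 0, "ay": 0, "az": -0.065, "jaw": 0.1},
  {"dx": -0.3, "dy": -2.8, "dz": 0, "ax": 0, "ay": 0, "az": -0.065, "jaw": 0.1},
  {"dx": -0.3, "dy": -2.8, "dz": 0, "ax": 0, "ay": 0, "az": -0.065, "jaw": 0.1},
  {"dx": 0, "dy": -2.8, "dz": 0, "ax": 0, "ay": 0, "az": -0.065, "jaw": 0.1},
  {"dx": 0, "dy": 0, "dz": 0, "ax": 0, "ay": 0, "az": 0, "jaw": 0.1},
  {"dx": 0, "dy": 0, "dz": 0, "ax": 0, "ay": 0, "az": 0, "jaw": 0.1},
])

```text
clock: 18.95
position: [0.464, -0.1049, 0.16]
tcp_rot: [-3.141, 0.0, 1.688]
wrist_force: [0.0, 0.2, -2.4]
finger_gap: 0.032
grasp_force: 29.9
```

```bash
cat > rd.py <<'E'
from h import *
i,P=snap("scene"); o=robot.observe(); p=o["position"]; print(p,o["tcp_rot"],o["finger_gap"],o["grasp_force"])
hsv=cv2.cvtColor(i,cv2.COLOR_RGB2HSV); H,S,V=[hsv[...,k].astype(int) for k in range(3)]
d=np.hypot(P[...,0]-p[0],P[...,1]-p[1])
psi=o["tcp_rot"][2]-2.471-.674; u=np.array([np.cos(psi),np.sin(psi)]); n=np.array([-u[1],u[0]])
for nm,m in(("blue",(H>100)&(H<130)&(S>120)),("white",(S<50)&(V>110)&((P[...,:2]-p[:2])@u>.04))):
    m=m&(d<.15)&(P[...,2]>.12)&(P[...,2]<.26); q=P[m]
    if len(q)<5: print(nm,len(q)); continue
    a=(q[:,:2]-p[:2])@u; b=(q[:,:2]-p[:2])@n
    print(nm,len(q),"along",np.percentile(a,[2,50,98]).round(3),"across",np.percentile(b,[2,50,98]).round(3),"z",np.percentile(q[:,2],[2,50,98]).round(3),"slope",np.polyfit(a,q[:,2],1).round(3),np.polyfit(a,b,1).round(3))
m=(P[...,2]>.114)&(P[...,2]<.13)&(np.hypot(P[...,0]-.486,P[...,1]+.27)<.045)
q=P[m]; print("print top",len(q), q.mean(0),np.percentile(q,[3,97],axis=0))
a=cv2.resize(i[110:270,180:420,::-1],None,fx=3.3,fy=3.3); cv2.imwrite("pics/g8.png",a)
E
python3 rd.py
```

```text
[ 0.46419655 -0.10409259  0.1599371 ] [-3.14122289e+00 -8.60006347e-05  1.68999533e+00] 0.03180601887627332 29.949006736278534
blue 312 along [-0.065 -0.014  0.051] across [-0.011  0.014  0.019] z [0.183 0.205 0.212] slope [-0.033  0.201] [0.028 0.011]
white 241 along [0.055 0.081 0.112] across [-0.02   0.019  0.026] z [0.183 0.222 0.226] slope [0.215 0.198] [-0.063  0.016]
print top 138 [ 0.4902319  -0.27518743  0.1216491 ] [[ 0.46210121 -0.30075915  0.11607856]
 [ 0.51295594 -0.25148495  0.1252156 ]]
```

View pics/g8.png

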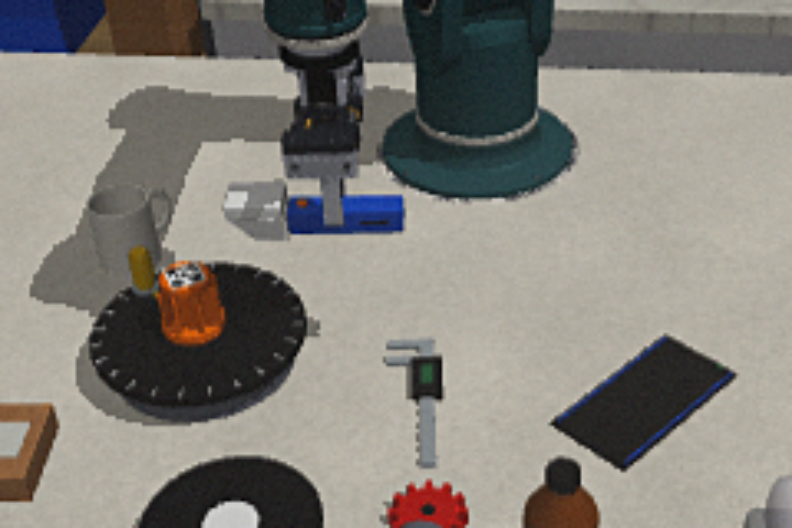

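The reader hangs level (head at (255,208), handle to (403,212)). The sight line meets the tag plane within about 4 mm of its middle. I nudge and hold.

Request:
play_rows([
  {"dx": 0.2, "dy": -0.2, "dz": 0, "ax": 0, "ay": 0, "az": 0, "jaw": 0.1},
  {"dx": 0, "dy": 0, "dz": 0, "ax": 0, "ay": 0, "az": 0, "jaw": 0.1},
  {"dx": 0, "dy": 0, "dz": 0, "ax": 0, "ay": 0, "az": 0, "jaw": 0.1},
  {"dx": 0, "dy": 0, "dz": 0, "ax": 0, "ay": 0, "az": 0, "jaw": 0.1},
  {"dx": 0, "dy": 0, "dz": 0, "ax": 0, "ay": 0, "az": 0, "jaw": 0.1},
  {"dx": 0, "dy": 0, "dz": 0, "ax": 0, "ay": 0, "az": 0, "jaw": 0.1},
  {"dx": 0, "dy": 0, "dz": 0, "ax": 0, "ay": 0, "az": 0, "jaw": 0.1},
  {"dx": 0, "dy": 0, "dz": 0, "ax": 0, "ay": 0, "az": 0, "jaw": 0.1},
  {"dx": 0, "dy": 0, "dz": 0, "ax": 0, "ay": 0, "az": 0, "jaw": 0.1},
  {"dx": 0, "dy": 0, "dz": 0, "ax": 0, "ay": 0, "az": 0, "jaw": 0.1},
  {"dx": 0, "dy": 0, "dz": 0, "ax": 0, "ay": 0, "az": 0, "jaw": 0.1},
  {"dx": 0, "dy": 0, "dz": 0, "ax": 0, "ay": 0, "az": 0, "jaw": 0.1},
  {"dx": 0, "dy": 0, "dz": 0, "ax": 0, "ay": 0, "az": 0, "jaw": 0.1},
  {"dx": 0, "dy": 0, "dz": 0, "ax": 0, "ay": 0, "az": 0, "jaw": 0.1},
  {"dx": 0, "dy": 0, "dz": 0, "ax": 0, "ay": 0, "az": 0, "jaw": 0.1},
  {"dx": 0, "dy": 0, "dz": 0, "ax": 0, "ay": 0, "az": 0, "jaw": 0.1},
])

```text
clock: 20.6
position: [0.4664, -0.1058, 0.1601]
tcp_rot: [-3.141, 0.0, 1.691]
wrist_force: [-0.9, 0.8, -1.3]
finger_gap: 0.0318
grasp_force: 29.9
```

Request:
play_rows([
  {"dx": 0.3, "dy": 2.8, "dz": 0, "ax": 0, "ay": 0, "az": 0.065, "jaw": 0.1},
  {"dx": 0.3, "dy": 2.8, "dz": 0, "ax": 0, "ay": 0, "az": 0.065, "jaw": 0.1},
  {"dx": 0.3, "dy": 2.8, "dz": 0, "ax": 0, "ay": 0, "az": 0.065, "jaw": 0.1},
  {"dx": 0.3, "dy": 2.8, "dz": 0, "ax": 0, "ay": 0, "az": 0.065, "jaw": 0.1},
  {"dx": 0.3, "dy": 2.8, "dz": 0, "ax": 0, "ay": 0, "az": 0.065, "jaw": 0.1},
  {"dx": 0.3, "dy": 2.8, "dz": 0, "ax": 0, "ay": 0, "az": 0.065, "jaw": 0.1},
  {"dx": 0.3, "dy": 2.8, "dz": 0, "ax": 0, "ay": 0, "az": 0.065, "jaw": 0.1},
  {"dx": 0.3, "dy": 2.8, "dz": 0, "ax": 0, "ay": 0, "az": 0.065, "jaw": 0.1},
  {"dx": 0.3, "dy": 2.8, "dz": 0, "ax": 0, "ay": 0, "az": 0.065, "jaw": 0.1},
  {"dx": 0.3, "dy": 2.8, "dz": 0, "ax": 0, "ay": 0, "az": 0.065, "jaw": 0.1},
  {"dx": 0.1, "dy": 2.8, "dz": 0, "ax": 0, "ay": 0, "az": 0.065, "jaw": 0.1},
  {"dx": 0, "dy": 3, "dz": 0, "ax": 0, "ay": 0, "az": 0.065, "jaw": 0.1},
  {"dx": 0, "dy": 0, "dz": -4, "ax": 0, "ay": 0, "az": 0, "jaw": 0.1},
  {"dx": 0, "dy": 0, "dz": -4, "ax": 0, "ay": 0, "az": 0, "jaw": 0.1},
  {"dx": 0, "dy": 0, "dz": -4, "ax": 0, "ay": 0, "az": 0, "jaw": 0.1},
  {"dx": 0, "dy": 0, "dz": -2.5, "ax": 0, "ay": 0, "az": 0, "jaw": 0.1},
  {"dx": 0, "dy": 0, "dz": -1, "ax": 0, "ay": 0, "az": 0, "jaw": 0.1},
  {"dx": 0, "dy": 0, "dz": -0.6, "ax": 0, "ay": 0, "az": 0, "jaw": 0.1},
  {"dx": 0, "dy": 0, "dz": 0, "ax": 0, "ay": 0, "az": 0, "jaw": 0.1},
  {"dx": 0, "dy": 0, "dz": 0, "ax": 0, "ay": 0, "az": 0, "jaw": 0.1},
])

```text
clock: 22.6
position: [0.4982, 0.2327, 0.0002]
tcp_rot: [3.14, 0.0, 2.471]
wrist_force: [-0.0, 0.2, -1.3]
finger_gap: 0.0319
grasp_force: 29.9
```

Request:
play_rows([
  {"dx": 0, "dy": 0, "dz": -0.5, "ax": 0, "ay": 0, "az": 0, "jaw": 0.1},
  {"dx": 0, "dy": 0, "dz": -0.4, "ax": 0, "ay": 0, "az": 0, "jaw": 0.1},
  {"dx": 0, "dy": 0, "dz": -0.3, "ax": 0, "ay": 0, "az": 0, "jaw": 0.1},
  {"dx": 0, "dy": 0, "dz": -0.1, "ax": 0, "ay": 0, "az": 0, "jaw": 0.1},
  {"dx": 0, "dy": 0, "dz": 0, "ax": 0, "ay": 0, "az": 0, "jaw": 0.1},
  {"dx": 0, "dy": 0, "dz": 0, "ax": 0, "ay": 0, "az": 0, "jaw": 0.1},
])

```text
clock: 23.2
position: [0.4976, 0.2322, -0.0131]
tcp_rot: [3.141, -0.0, 2.471]
wrist_force: [-6.4, -3.1, 18.4]
finger_gap: 0.0316
grasp_force: 30.0
```

It is resting on the plate (18 N up). I release and retreat.

Request:
play_rows([
  {"dx": 0, "dy": 0, "dz": 0.1, "ax": 0, "ay": 0, "az": 0, "jaw": 0.1},
  {"dx": 0, "dy": 0, "dz": 0, "ax": 0, "ay": 0, "az": 0, "jaw": 0.7},
  {"dx": 0, "dy": 0, "dz": 0, "ax": 0, "ay": 0, "az": 0, "jaw": 0.7},
  {"dx": 0, "dy": 0, "dz": 0, "ax": 0, "ay": 0, "az": 0, "jaw": 0.7},
  {"dx": 0, "dy": 0, "dz": 0, "ax": 0, "ay": 0, "az": 0, "jaw": 0.7},
  {"dx": 0, "dy": 0, "dz": 0, "ax": 0, "ay": 0, "az": 0, "jaw": 0.7},
  {"dx": 0, "dy": 0, "dz": 2, "ax": 0, "ay": 0, "az": 0, "jaw": 0.7},
  {"dx": 0, "dy": 0, "dz": 4, "ax": 0, "ay": 0, "az": 0, "jaw": 0.7},
  {"dx": 0, "dy": 0, "dz": 4, "ax": 0, "ay": 0, "az": 0, "jaw": 0.7},
  {"dx": 0, "dy": 0, "dz": 4, "ax": 0, "ay": 0, "az": 0, "jaw": 0.7},
  {"dx": 0, "dy": 0, "dz": 4, "ax": 0, "ay": 0, "az": 0, "jaw": 0.7},
  {"dx": -1, "dy": 4, "dz": 2, "ax": 0, "ay": 0, "az": 0.05, "jaw": 0.7},
  {"dx": -2, "dy": 4, "dz": 0, "ax": 0, "ay": 0, "az": 0.05, "jaw": 0.7},
  {"dx": -2, "dy": 4, "dz": 0, "ax": 0, "ay": 0, "az": 0.05, "jaw": 0.7},
  {"dx": -2, "dy": 4, "dz": 0, "ax": 0, "ay": 0, "az": 0.05, "jaw": 0.7},
  {"dx": -2, "dy": 4, "dz": 0, "ax": 0, "ay": 0, "az": 0, "jaw": 0.7},
  {"dx": 0, "dy": 0, "dz": 0, "ax": 0, "ay": 0, "az": 0, "jaw": 0.7},
  {"dx": 0, "dy": 0, "dz": 0, "ax": 0, "ay": 0, "az": 0, "jaw": 0.7},
])

```text
clock: 25.0
position: [0.4069, 0.4326, 0.1867]
tcp_rot: [-3.141, 0.0, 2.672]
wrist_force: [0.9, 0.4, -0.3]
finger_gap: 0.0657
grasp_force: 0.0
```

```bash
python3 meas.py; python3 - <<'E'
from h import *
i,P=snap("scene"); hsv=cv2.cvtColor(i,cv2.COLOR_RGB2HSV); H,S,V=[hsv[...,k].astype(int) for k in range(3)]
for Q,I in((np.load("scene0.npz")["P"],np.load("scene0.npz")["i"]),(P,i)):
    hs=cv2.cvtColor(I,cv2.COLOR_RGB2HSV).astype(int)
    m=box((hs[...,0]>100)&(hs[...,0]<130)&(hs[...,1]>130)&(Q[...,2]>.028),340,410,200,255); q=Q[m]; print("handle",len(q),q.mean(0).round(4))
    m=box((hs[...,1]<50)&(hs[...,2]>120)&(Q[...,2]>.04),340,385,215,245); print("head",Q[m].mean(0).round(4))
    m=(Q[...,2]>.114)&(Q[...,2]<.13)&(np.hypot(Q[...,0]-.486,Q[...,1]+.27)<.045); print("print top",Q[m].mean(0).round(4))
d=cv2.absdiff(cv2.GaussianBlur(i,(5,5),0),cv2.GaussianBlur(np.load("scene0.npz")["i"],(5,5),0)).max(2)
for n,b in dict(caliper=(295,318,208,252),gear=(296,322,256,270),resin=(338,362,248,292),spool=(222,280,248,300),mug=(206,234,164,194),box=(166,198,232,262),scraper=(450,464,220,256)).items(): print(n,np.median(d[b[2]:b[3],b[0]:b[1]]),(d[b[2]:b[3],b[0]:b[1]]>50).mean().round(3))
print(robot.observe()["position"])
E
```

```text
f,c 319.23302829030615 203.7593606264363 [0.468 0.036 1.458]
platter [ 0.4869 -0.2663  0.1114]
red [ 0.3918 -0.3801] 0.1482 -2.2672
knob [ 0.421  -0.3466] 0.1038 -2.2581
handle 183 [0.4892 0.2403 0.0357]
head [0.565  0.1785 0.05  ]
print top [ 0.487  -0.2722  0.1212]
handle 185 [0.4885 0.2408 0.036 ]
head [0.5654 0.1792 0.05  ]
print top [ 0.49   -0.2755  0.1213]
caliper 2.0 0.0
gear 2.0 0.0
resin 2.0 0.0
spool 2.0 0.0
mug 3.0 0.071
box 2.0 0.0
scraper 3.0 0.0
[0.40813104 0.43114038 0.18705115]
```

```bash
python3 -c "
from plant import robot
print(robot.sign_off())"
```

```text
the job is handed in; nothing more can be done
None
```

The job is handed in at about 25 s; the judge returned no verdict. By the last camera check the knob is one full turn on and in line with the mark to within 0.01 rad, the print stands centred, the reader was held on the tag for about 1.5 s and now lies back on its plate, and nothing else shows as moved.

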